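# Snap the red bobbin onto the display stand

## Task

Tidy the stall's display: pick up the red bobbin, put it upright over the bare post of the round wooden stand and push it down past the resistance until it snaps fully home on the board. Stop pushing once it is home, do not lean on it hard, and let go. Leave the green and the yellow bobbin standing where they are.

Things in the scene. Friction and masses are not known exactly. Their poses are not given: they have to be found in the camera images.
- red_mid (a point): Centre, 31 mm above the underside, of the loose red bobbin, 62 mm tall, about 45 g, standing on the table: straight barrel 42 mm across with a closed flat top, on a foot flange 56 mm across, 8 mm thick. Hollow from below: mouth 28 mm, wider bore above, 56 mm deep. z up its axis. Set over the bare post it rests on the balls, 19 mm short of home; 10 to 20 N snaps it down onto the board.
- stand: Round wood board 224 mm across, top 30 mm above the table, with 3 places: two hold a blue and a black bobbin, one a bare steel post 23 mm thick, 50 mm tall, tapering to a 6 mm tip, with 3 sprung brass balls near its foot, on a white disc. Origin: on the table, on the bare post's axis; board centre 75 mm along +y; z up. Bobbin home: its centre 61 mm above this origin. Over 60 N breaks it.
- green_mid (a point): Centre, 31 mm above the underside, of the loose light green bobbin, same outer shape as the red one, standing on the table; to be left alone.
- yellow_mid (a point): Centre, 31 mm above the underside, of the loose yellow bobbin, same outer shape as the red one, standing on the table; to be left alone.
Not all that is in view belongs to the job. What is meant by the part that bears red_mid is not blue, and is the smaller of those in its own colour. What is shaped like the stand but purple is not meant.

How it is judged:
At the end, for the whole second after the job is handed in: The red bobbin is snapped home on the bare post: upright within 10 degrees, its axis within 10 mm of the post's, its foot on the board (centre 55 to 67 mm above the table, 61 when exactly home), and let go (horizontal distance between red_mid and stand below 0.01 m and z of red_mid in the frame of stand between 0.055 and 0.067 m and angle between red_mid's own z axis and vertical below 0.17 rad); the robot touches nothing.
It fails at once if the stand is loaded with more than 60 N (contact force between stand and anything else above 60 N).
It fails at once if the green bobbin is moved by more than 20 mm or tipped over (distance of green_mid from where it was at the start of the episode above 0.02 m or angle between green_mid's own z axis and vertical above 0.5 rad).
It fails at once if the yellow bobbin is moved by more than 20 mm or tipped over (distance of yellow_mid from where it was at the start of the episode above 0.02 m or angle between yellow_mid's own z axis and vertical above 0.5 rad).
It also fails if it takes over 32 s, if anything falls off the work surface, if the arm or the gripper's body presses on something with over 40 N, if the wrist force passes 120 N, or if a joint passes its speed limit or range.

## Robot

A 6-joint arm with a two-finger parallel gripper is mounted at the origin on the work surface. World frame = base frame: x ahead of the robot, y to its left, z up, the work surface at z = 0. Lengths are in m, angles in rad, forces in N, time in s.
With the tool pointing down it reaches from about 0.35 to 0.975 m from the base axis. Payload 4.9 kg.
Tool frame: the origin (TCP) lies at the very end of the fingers, on their centre line; the grasp point (between the pads) lies 19 mm behind it (manip.hold_point_z is the distance from the TCP to the grasp point, in m); z points along the fingers, x is the direction in which the jaws open and shut, and the axes are right-handed (so a half turn about z gives the same grasp; the last joint's range is limited). The gripper opens to 85 mm and grips with 20 to 120 N. Pads are 22 mm wide; open, the fingers measure 114 mm over their backs; the gripper's body (76 mm by 85 mm) begins 54 mm behind the grasp point. The pads swing forward as they close: fully open they stand 13 mm farther back than shut.
Start: joints at [1.18, 0.053, 1.613, -0, 1.476, -0.119], TCP at [0.168, 0.602, 0.231] pointing down, gripper open.
Joint ranges: [-3.01, 3.01], [-1.01, 2.22], [0.06, 2.58], [-1.02, 4.17], [0.09, 2.62], [-3.14, 3.14]. Speed limits (rad/s): [2.57, 2.57, 3.14, 3.14, 3.14, 3.14].

## Interface

Orientations are given as a unit quaternion [w, x, y, z].
In Python, from plant import manip gives the robot as it stands.
- The arm moves only by the shell command python3 -m handwheel 'ROWS' [OPENING]. ROWS is JSON, a list of rows, each an object of numbers: "dx", "dy", "dz": the shift along the tool's x, y, z in m; "ax", "ay", "az": the turn, a rotation vector about the tool's x, y, z in rad. In form: [{"dx": .., "dy": .., "dz": .., "ax": .., "ay": .., "az": ..}, ...]. A call has 1 to 5 rows; each row is the pose to reach, as a shift and turn from the pose commanded when the call began, along the tool's axes at that moment; what a row does not reach only later rows make up. A row lasts 1/8 s, in which the tool goes at most 62.5 mm and 10.7 degrees, less where a joint would pass 70% of its speed; a pose out of reach is approached as far as the arm can. A call with a gripper value outside its range is refused whole. OPENING is the closure in counts, from 0 (fully open) to 255 (shut), set as the call begins (- or left out, the last holds). The fingers move at their own pace and stop on an object; the grip force is fixed at half the most. Time passes only in rows, so rows that repeat a pose let the fingers close. It gives the time, the measured TCP pose, the force and the opening at its end, in the units of the state.
- manip.state(): the state, without advancing time (a new reading comes with each control period).
- manip.grab_frame(name): name is "scene" or "top"; returns a dict with "image" (400x640x3 uint8, blue, green, red), "z_map" (400x640 float32, m along the optical axis (not along the pixel's ray), 0 where there is no reading), "K" (3x3 intrinsics, pixels), "xyz" and "rotation" of the camera in the world. Camera axes: x right, y up, looking along -z (the intrinsics and any distortion apply to the point x, -y, -z); pixel columns grow to the right and rows downward; lengths in m; the calibration is good to about 2 mm. A picture is of the moment at which its call begins.
- manip.job_done(): hands the job in, once; it reports no verdict.
The state is a dict: "time": time; "joint_pos": joint angles; "joint_vel": joint speeds; "joint_efforts": joint torques, N m; "tool_pos": TCP position; "tool_rot": TCP orientation; "contact_force": force on the tool from outside, world axes, zero at the start; "ft_torque": the same for the moment, N m; "gripper_width": opening from 0.0 (shut) to 1.0 (fully open).
Only numpy, scipy, OpenCV 4.12 (cv2) and the standard library are available. Lean on these libraries where they do the work, as an engineer would, in place of code of your own. Each camera call takes 0.05 s, during which the arm holds its last target.

## Working session

There is one attempt and no reset: what is moved stays moved. The work goes in short steps, Python scripts to look and compute and a shell command to move; the robot and the scene stay as the last step left them, time stands still between calls to the robot, and variables do not carry over. Pictures are saved under pics/ and viewed, and the job is handed in when it is done.

```bash
ls; mkdir -p pics; python3 - <<'E'
from plant import manip
import cv2,numpy as np
print(manip.state(), manip.hold_point_z)
for n in("scene","top"):
    f=manip.grab_frame(n); cv2.imwrite(f"pics/{n}0.png",f["image"]); np.savez(f"/tmp/{n}0.npz",**f)
    print(n,f["K"],f["xyz"],f["rotation"])
E
```

```text
pics
{'time': 0.0, 'joint_pos': array([ 1.18000037e+00,  5.33382997e-02,  1.61430066e+00,  1.08648065e-06,
        1.47601982e+00, -1.18989920e-01]), 'joint_vel': array([ 5.51503011e-04, -1.44952173e-03, -2.14305036e-03, -2.66489119e-04,
        7.69098416e-05,  7.46080830e-04]), 'joint_efforts': array([-2.16431697e-03, -3.93698859e+01, -3.70167696e+01, -2.57779102e-04,
        7.29837062e-03,  5.93816569e-07]), 'tool_pos': array([0.16754582, 0.60146883, 0.23007056]), 'tool_rot': array([ 5.22232034e-04,  7.96388834e-01,  6.04784059e-01, -8.91344393e-04]), 'contact_force': array([0.01067635, 0.07336583, 0.22041219]), 'ft_torque': array([-0.0139209, -0.0158174, -0.0186738]), 'gripper_width': 1.0006239796869505} 0.0187
scene [[425.6145465    0.         316.24268293]
 [  0.         425.6145465  198.46260302]
 [  0.           0.           1.        ]] [0.85038158 0.27807673 0.83222471] [0.40470669 0.12822114 0.27429495 0.8628639 ]
top [[389.19705466   0.         322.24420584]
 [  0.         389.19705466 210.77592381]
 [  0.           0.           1.        ]] [ 0.3130922  -0.08631474  0.90309522] [ 0.70565074  0.06222606 -0.038604   -0.70476569]
```

View pics/scene0.png

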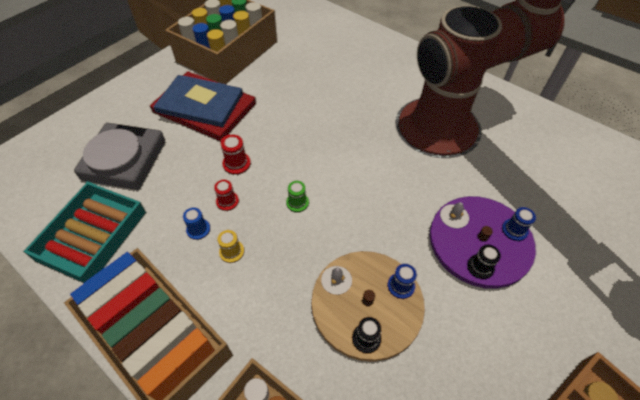

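View pics/top0.png

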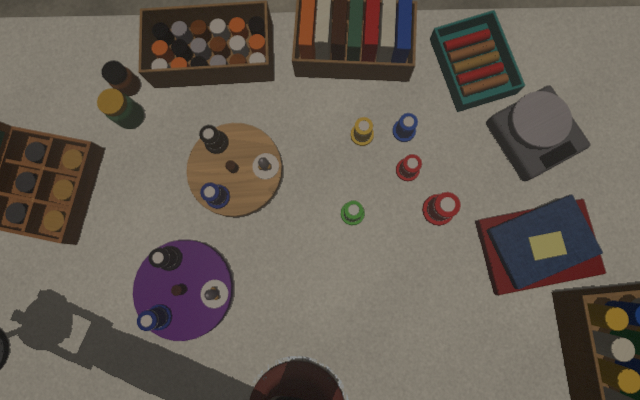

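The small red bobbin is at about (226,194) in scene and (409,167) in top. The wooden stand's white disc and post are at about (336,280) and (265,165). Next I measure their positions.

```bash
cat > h.py <<'E'
import numpy as np,cv2
from scipy.spatial.transform import Rotation as R
def rot(f):
    q=f["rotation"]; return R.from_quat([q[1],q[2],q[3],q[0]]).as_matrix()
def ray(f,u,v):
    K=f["K"]; d=np.array([(u-K[0,2])/K[0,0],-(v-K[1,2])/K[1,1],-1.]); return rot(f)@d
def onplane(f,u,v,z):
    d=ray(f,u,v); return f["xyz"]+d*(z-f["xyz"][2])/d[2]
def cloud(f):
    K=f["K"]; v,u=np.mgrid[:400,:640]; z=f["z_map"]
    p=np.stack([(u-K[0,2])/K[0,0]*z,-(v-K[1,2])/K[1,1]*z,-z],-1)
    return p@rot(f).T+f["xyz"]
def proj(f,p):
    c=rot(f).T@(np.asarray(p)-f["xyz"]); K=f["K"]; return K[0,0]*c[0]/-c[2]+K[0,2], K[1,1]*c[1]/c[2]+K[1,2]
E
python3 - <<'E'
from h import *
rois={"scene":{"red":(226,194),"bigred":(234,153),"green":(297,195),"yellow":(230,245),"blue":(196,222),"disc":(336,280)},
"top":{"red":(409,167),"bigred":(442,208),"green":(353,212),"yellow":(363,131),"blue":(405,127),"disc":(265,166)}}
big=[]
for n in rois:
    f=dict(np.load(f"/tmp/{n}0.npz")); P=cloud(f); im=f["image"]; hsv=cv2.cvtColor(im,cv2.COLOR_BGR2HSV)
    for k,(u,v) in rois[n].items():
        m=np.zeros((400,640),bool); m[v-24:v+25,u-24:u+25]=1
        if k!="disc":
            a=m&(P[...,2]>.012)&(P[...,2]<.2)&(np.hypot(np.arange(640)[None]-u,np.arange(400)[:,None]-v)<21)
        else: a=m&(P[...,2]>.034)&(np.hypot(np.arange(640)[None]-u,np.arange(400)[:,None]-v)<15)
        q=P[a]; 
        if len(q): 
            zt=np.percentile(q[:,2],95); t=q[q[:,2]>zt-.006]
            print(n,k,len(q),"ztop %.3f"%zt,"topmean",t.mean(0).round(4),"ext",np.ptp(t,axis=0).round(3))
        # white caps
        w=(hsv[...,1]<60)&(hsv[...,2]>(170))&m
        nl,l,s,c=cv2.connectedComponentsWithStats(w.astype(np.uint8))
        for i in range(1,nl):
            if s[i,4]>15: print("   white",s[i,:],c[i].round(1),onplane(f,*c[i],.062 if k!="disc" else .03).round(4))
    # board circle by hue
    b=(P[...,2]>.024)&(P[...,2]<.036)
    if n=="scene": r=(slice(240,370),slice(300,440))
    else: r=(slice(115,225),slice(180,290))
    mm=np.zeros_like(b); mm[r]=b[r]
    ys,xs=np.nonzero(mm); cn=cv2.findContours(mm.astype(np.uint8),0,1)[0]; cn=max(cn,key=cv2.contourArea)[:,0]
    pw=np.array([onplane(f,x,y,.03)[:2] for x,y in cn],dtype=np.float32); print(n,"board circ",cv2.minEnclosingCircle(pw), P[mm][:,2].mean())
    big.append(cv2.resize(im[ (slice(250,310),slice(300,380)) if n=="scene" else (slice(135,195),slice(225,305))],(640,480),interpolation=2))
cv2.imwrite("pics/z1.png",big[0]);cv2.imwrite("pics/z2.png",big[1])
E
```

```text
scene red 451 ztop 0.065 topmean [ 0.5417 -0.2541  0.0624] ext [0.041 0.041 0.01 ]
   white [ 202  170   49   49 1630] [225.9 194.6] [ 0.553  -0.2323  0.062 ]
   white [218 182  10   8  61] [222.6 185.6] [ 0.5406 -0.2564  0.062 ]
scene bigred 752 ztop 0.083 topmean [ 0.4466 -0.3208  0.0815] ext [0.055 0.055 0.009]
   white [ 210  129   49   49 1186] [236.4 154.7] [ 0.4558 -0.2991  0.062 ]
   white [226 138  12   9  90] [231.3 141.9] [ 0.4347 -0.3387  0.062 ]
scene green 432 ztop 0.064 topmean [ 0.4386 -0.1233  0.0623] ext [0.042 0.041 0.008]
   white [ 273  171   49   49 1752] [297.1 194.3] [ 0.4509 -0.1105  0.062 ]
   white [292 184   9   7  53] [296.2 187. ] [ 0.4369 -0.1257  0.062 ]
scene yellow 502 ztop 0.064 topmean [ 0.6288 -0.148   0.0623] ext [0.041 0.041 0.009]
   white [ 206  221   49   49 1594] [231.1 245. ] [ 0.6344 -0.1302  0.062 ]
   white [222 233  10  10  78] [226.5 237.5] [ 0.6282 -0.1505  0.062 ]
scene blue 493 ztop 0.064 topmean [ 0.6376 -0.2479  0.0624] ext [0.041 0.041 0.008]
   white [ 172  198   49   49 1544] [194.7 221.4] [ 0.6442 -0.2318  0.062 ]
   white [18
[... 271 characters left out ...]
3  ]
scene board circ ((0.5411215424537659, 0.15074309706687927), 0.11251812428236008) 0.030569028933271725
top red 392 ztop 0.064 topmean [ 0.5409 -0.2559  0.0621] ext [0.041 0.04  0.008]
top bigred 746 ztop 0.083 topmean [ 0.4455 -0.3233  0.0813] ext [0.052 0.053 0.008]
top green 330 ztop 0.064 topmean [ 0.437  -0.1256  0.0622] ext [0.04  0.039 0.007]
top yellow 379 ztop 0.064 topmean [ 0.6275 -0.15    0.0622] ext [0.04  0.038 0.008]
top blue 406 ztop 0.064 topmean [ 0.6364 -0.2502  0.0622] ext [0.04  0.04  0.008]
top disc 146 ztop 0.079 topmean [0.5276 0.0633 0.1341] ext [0.237 0.168 0.83 ]
top board circ ((0.5387635827064514, 0.14900816977024078), 0.11209952086210251) 0.03032383048619448
```

```bash
python3 - <<'E'
import cv2,numpy as np
a=cv2.imread('pics/z1.png');b=cv2.imread('pics/z2.png')
s=cv2.resize(cv2.imread('pics/scene0.png')[170:220,200:267],(400,300));t=cv2.resize(cv2.imread('pics/top0.png')[142:192,376:443],(400,300))
cv2.imwrite('pics/z3.png',np.vstack([np.hstack([cv2.resize(a,(400,300)),cv2.resize(b,(400,300))]),np.hstack([s,t])]))
E
```

```text
(no output)
```

View pics/z3.png

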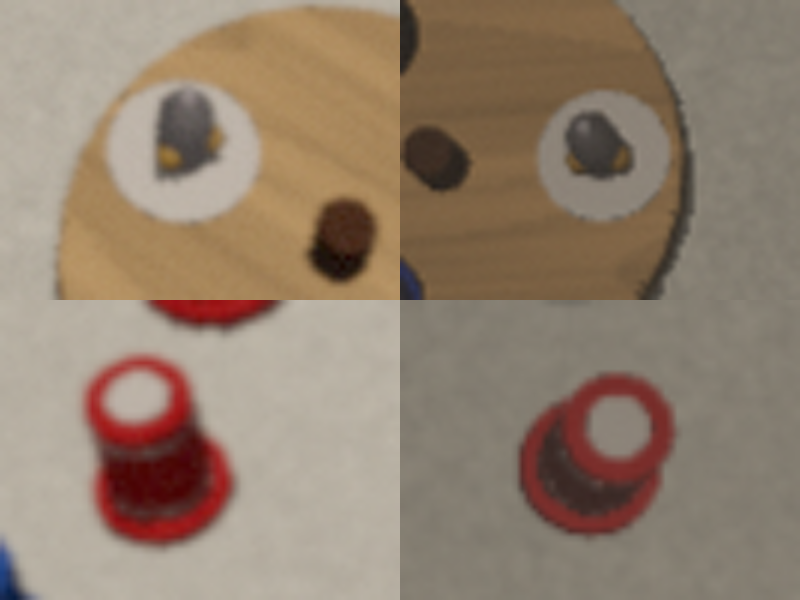

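```bash
python3 - <<'E'
from h import *
for n,(u,v),thr in (("scene",(336,280),0),("top",(266,166),0)):
    f=dict(np.load(f"/tmp/{n}0.npz")); im=f["image"]; hsv=cv2.cvtColor(im,cv2.COLOR_BGR2HSV); P=cloud(f)
    d=np.hypot(np.arange(640)[None]-u,np.arange(400)[:,None]-v)
    print(n,hsv[v+8,u-3:u+4].tolist()[:2], hsv[v-8,u-8])
    w=((hsv[...,1]<45)&(d<19)&(P[...,2]>.02)).astype(np.uint8)
    nl,l,s,c=cv2.connectedComponentsWithStats(w); i=1+s[1:,4].argmax()
    cn=cv2.findContours((l==i).astype(np.uint8),0,1)[0][0]; h=cv2.convexHull(cn)[:,0]
    pw=np.array([onplane(f,x,y,.03)[:2] for x,y in h],dtype=np.float32)
    print(n,s[i],"disc circle",cv2.minEnclosingCircle(pw),cv2.fitEllipse(pw))
    q=P[(d<20)&(P[...,2]>.07)&(P[...,2]<.09)]; print("tip pts",len(q),q.mean(0),q[q[:,2].argmax()])
    q=P[(d<20)&(P[...,2]>.045)&(P[...,2]<.068)]; print("mid pts",len(q),q.mean(0))
E
```

```text
scene [[16, 29, 191], [17, 28, 189]] [ 17  27 190]
scene [322 267  29  27 581] disc circle ((0.5441057682037354, 0.07537388056516647), 0.03008555993437767) ((0.5442591905593872, 0.07541139423847198), (0.05948168784379959, 0.05965866521000862), 18.123077392578125)
tip pts 54 [0.54650879 0.07789388 0.0751855 ] [0.54449078 0.07505986 0.08287737]
mid pts 95 [0.54983484 0.08066878 0.05671274]
top [[17, 36, 140], [17, 35, 140]] [ 17  38 135]
top [253 154  26  25 458] disc circle ((0.5438012480735779, 0.07559193670749664), 0.029846595600247383) ((0.5439061522483826, 0.0757470652461052), (0.058555733412504196, 0.0590832345187664), 107.02202606201172)
tip pts 40 [0.54269114 0.07396433 0.07539805] [0.54577758 0.07589894 0.08139667]
mid pts 71 [0.53964047 0.0716318  0.05757816]
```

```bash
cat >> h.py <<'E'
def go(x,y,z,yaw=None):
    "print shift/turn in tool axes to world target"
    from plant import manip
    s=manip.state(); q=s["tool_rot"]; M=R.from_quat([q[1],q[2],q[3],q[0]])
    d=M.inv().apply(np.array([x,y,z])-s["tool_pos"])
    X=M.as_matrix()[:,0]; cy=np.degrees(np.arctan2(X[1],X[0]))
    if yaw is None: yaw=cy
    T=R.from_matrix(np.array([[np.cos(np.radians(yaw)),np.sin(np.radians(yaw)),0],[np.sin(np.radians(yaw)),-np.cos(np.radians(yaw)),0],[0,0,-1]]).astype(float))
    print("t %.2f pos"%s["time"],s["tool_pos"].round(4),"yaw %.1f"%cy,"F",s["contact_force"].round(2),"grip %.3f"%s["gripper_width"],"j6 %.2f"%s["joint_pos"][5])
    print("d",d.round(4),"a",(M.inv()*T).as_rotvec().round(4))
E
python3 -c "
from h import *
go(.47,.33,.23,74.4);go(.541,.02,.23);go(.541,-.255,.23)"
```

```text
t 0.10 pos [0.1676 0.6015 0.2301] yaw 74.4 F [0.04 0.72 0.71] grip 0.995 j6 -0.12
d [-0.1803  0.3642  0.0004] a [-0.0002  0.0019  0.0005]
t 0.10 pos [0.1676 0.6015 0.2301] yaw 74.4 F [0.04 0.72 0.71] grip 0.995 j6 -0.12
d [-0.4599  0.5158  0.0009] a [-0.0002  0.0019 -0.    ]
t 0.10 pos [0.1676 0.6015 0.2301] yaw 74.4 F [0.04 0.72 0.71] grip 0.995 j6 -0.12
d [-0.7248  0.5897  0.0014] a [-0.0002  0.0019 -0.    ]
```

```bash
python3 -m handwheel '[{"dx":-0.14,"dy":0.28},{"dx":-0.14,"dy":0.28},{"dx":-0.14,"dy":0.28},{"dx":-0.14,"dy":0.28},{"dx":-0.14,"dy":0.28}]' 0
python3 -c "
from h import *
go(.541,.02,.23);go(.541,-.255,.23,74.4)"
```

```text
t 0.10 pos [0.1676 0.6015 0.2301] yaw 74.4 F [0.04 0.72 0.71] grip 0.995 j6 -0.12
d [-0.4599  0.5158  0.0009] a [-0.0002  0.0019 -0.    ]
t 0.10 pos [0.1676 0.6015 0.2301] yaw 74.4 F [0.04 0.72 0.71] grip 0.995 j6 -0.12
d [-0.7248  0.5897  0.0014] a [-0.0002  0.0019  0.0005]invalid input at $[0]: expected keys dx, dy, dz, ax, ay, az
```

All six keys are required.

```bash
python3 -m handwheel '[{"dx":-0.14,"dy":0.28,"dz":0,"ax":0,"ay":0,"az":0},{"dx":-0.14,"dy":0.28,"dz":0,"ax":0,"ay":0,"az":0},{"dx":-0.14,"dy":0.28,"dz":0,"ax":0,"ay":0,"az":0},{"dx":-0.14,"dy":0.28,"dz":0,"ax":0,"ay":0,"az":0},{"dx":-0.14,"dy":0.28,"dz":0,"ax":0,"ay":0,"az":0}]' 0
python3 -c "
from h import *
go(.541,.02,.23);go(.541,-.255,.23,74.4)"
```

```text
time: 0.72
tool_pos: [0.4005, 0.3907, 0.2309]
tool_rot: [-0.0, 0.796, 0.605, -0.0]
contact_force: [1.1, 1.3, 0.3]
gripper_width: 0.996
t 0.72 pos [0.4005 0.3907 0.2309] yaw 74.4 F [1.07 1.33 0.26] grip 0.996 j6 -0.66
d [-0.3194  0.2348  0.0009] a [-0.0003  0.0003 -0.    ]
t 0.72 pos [0.4005 0.3907 0.2309] yaw 74.4 F [1.07 1.33 0.26] grip 0.996 j6 -0.66
d [-0.5843  0.3086  0.001 ] a [-0.0003  0.0003  0.0006]
```

```bash
python3 -m handwheel '[{"dx":-0.26,"dy":0.17,"dz":0,"ax":0,"ay":0,"az":0},{"dx":-0.26,"dy":0.17,"dz":0,"ax":0,"ay":0,"az":0},{"dx":-0.26,"dy":0.17,"dz":0,"ax":0,"ay":0,"az":0},{"dx":-0.26,"dy":0.17,"dz":0,"ax":0,"ay":0,"az":0},{"dx":-0.26,"dy":0.17,"dz":0,"ax":0,"ay":0,"az":0}]' 0
python3 -c "
from h import *
go(.541,-.255,.23,74.4)"
```

```text
time: 1.35
tool_pos: [0.4935, 0.0943, 0.231]
tool_rot: [-0.0, 0.796, 0.605, -0.0]
contact_force: [1.0, 0.4, 0.7]
gripper_width: 0.997
t 1.35 pos [0.4935 0.0943 0.231 ] yaw 74.4 F [0.97 0.36 0.71] grip 0.997 j6 -1.26
d [-0.3237  0.1396  0.0009] a [-0.0001 -0.0001  0.0004]
```

```bash
python3 -m handwheel '[{"dx":-0.32,"dy":0.139,"dz":0.02,"ax":0,"ay":0,"az":0},{"dx":-0.32,"dy":0.139,"dz":0.06,"ax":0,"ay":0,"az":0},{"dx":-0.32,"dy":0.139,"dz":0.06,"ax":0,"ay":0,"az":0},{"dx":-0.32,"dy":0.139,"dz":0.06,"ax":0,"ay":0,"az":0},{"dx":-0.32,"dy":0.139,"dz":0.06,"ax":0,"ay":0,"az":0}]' 0
python3 -c "
from h import *
go(.541,-.255,.1,74.4)"
```

```text
time: 1.98
tool_pos: [0.5355, -0.2104, 0.1787]
tool_rot: [-0.0, 0.796, 0.605, 0.0]
contact_force: [0.8, 0.9, 0.4]
gripper_width: 1.002
t 1.98 pos [ 0.5355 -0.2104  0.1787] yaw 74.4 F [0.8  0.86 0.36] grip 1.002 j6 -1.80
d [-0.0415  0.0173  0.0786] a [-0.0002 -0.0003  0.0002]
```

```bash
python3 -m handwheel '[{"dx":-0.0415,"dy":0.0173,"dz":0.049,"ax":0,"ay":0,"az":0},{"dx":-0.0415,"dy":0.0173,"dz":0.049,"ax":0,"ay":0,"az":0},{"dx":-0.0415,"dy":0.0173,"dz":0.049,"ax":0,"ay":0,"az":0}]' 0
python3 - <<'E'
from h import *
from plant import manip
go(.541,-.255,.017,74.4)
fs=[manip.grab_frame(n) for n in("scene","top")]
cs=[]
for f in fs:
    u,v=map(int,proj(f,(.541,-.255,.08))); print(u,v)
    cs.append(cv2.resize(f["image"][v-60:v+60,u-80:u+80],(400,300)))
cv2.imwrite("pics/a1.png",np.hstack(cs))
E
```

```text
time: 2.35
tool_pos: [0.541, -0.2527, 0.1299]
tool_rot: [-0.001, 0.796, 0.605, -0.0]
contact_force: [-0.4, 0.0, 1.0]
gripper_width: 0.996
t 2.35 pos [ 0.541  -0.2527  0.1299] yaw 74.4 F [-0.37  0.04  1.02] grip 0.996 j6 -1.86
d [-0.0023  0.0007  0.1129] a [-0.0013 -0.0008  0.0001]
221 181
413 160
```

View pics/a1.png

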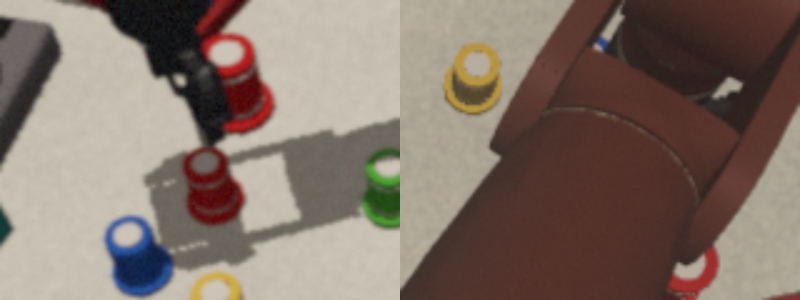

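```bash
python3 - <<'E'
from h import *
f=dict(np.load("/tmp/scene0.npz"))
for s in(-1,1):
  for r in (.0425,.057):
    for z in (.13,.143,.19): print(s,r,z,np.round(proj(f,(.541+s*r*.268,-.253+s*r*.963,z))))
print(proj(f,(.541,-.253,.13)),proj(f,(.541,-.253,.062)))
E
```

```text
-1 0.0425 0.13 [209. 155.]
-1 0.0425 0.143 [208. 151.]
-1 0.0425 0.19 [203. 136.]
-1 0.057 0.13 [206. 151.]
-1 0.057 0.143 [205. 147.]
-1 0.057 0.19 [200. 132.]
1 0.0425 0.13 [227. 180.]
1 0.0425 0.143 [226. 176.]
1 0.0425 0.19 [222. 162.]
1 0.057 0.13 [230. 185.]
1 0.057 0.143 [229. 181.]
1 0.057 0.19 [225. 166.]
(np.float64(217.7417740509707), np.float64(167.38189215661853)) (np.float64(223.4476500098679), np.float64(186.53105640747117))
```

```bash
python3 -m handwheel '[{"dx":-0.002,"dy":0,"dz":0.04,"ax":0,"ay":0,"az":0},{"dx":-0.002,"dy":0,"dz":0.08,"ax":0,"ay":0,"az":0},{"dx":-0.002,"dy":0,"dz":0.112,"ax":0,"ay":0,"az":0},{"dx":-0.002,"dy":0,"dz":0.112,"ax":0,"ay":0,"az":0}]' 0
python3 -c "
from h import *
go(.541,-.255,.017,74.4)"
```

```text
time: 2.95
tool_pos: [0.5397, -0.253, 0.0171]
tool_rot: [-0.002, 0.796, 0.605, -0.001]
contact_force: [0.1, 0.5, 0.3]
gripper_width: 0.995
t 2.95 pos [ 0.5397 -0.253   0.0171] yaw 74.5 F [0.09 0.53 0.28] grip 0.995 j6 -1.86
d [-0.0016  0.0018  0.0001] a [-0.0036 -0.0012  0.0022]
```

```bash
python3 -m handwheel '[{"dx":-0.001,"dy":0.0015,"dz":0,"ax":0,"ay":0,"az":0},{"dx":-0.001,"dy":0.0015,"dz":0,"ax":0,"ay":0,"az":0}]' 0
python3 -m handwheel '[{"dx":0,"dy":0,"dz":0,"ax":0,"ay":0,"az":0},{"dx":0,"dy":0,"dz":0,"ax":0,"ay":0,"az":0},{"dx":0,"dy":0,"dz":0,"ax":0,"ay":0,"az":0},{"dx":0,"dy":0,"dz":0,"ax":0,"ay":0,"az":0},{"dx":0,"dy":0,"dz":0,"ax":0,"ay":0,"az":0}]' 255
```

```text
time: 3.2
tool_pos: [0.5439, -0.2573, 0.0213]
tool_rot: [0.002, 0.796, 0.605, 0.001]
contact_force: [1.1, -0.0, 0.4]
gripper_width: 1.001
time: 3.82
tool_pos: [0.5425, -0.2568, 0.0191]
tool_rot: [0.001, 0.796, 0.605, 0.0]
contact_force: [-0.4, -0.7, 4.1]
gripper_width: 0.477
```

```bash
python3 -m handwheel '[{"dx":0,"dy":0,"dz":0,"ax":0,"ay":0,"az":0},{"dx":0,"dy":0,"dz":0,"ax":0,"ay":0,"az":0}]' 255
python3 -m handwheel '[{"dx":0,"dy":0,"dz":-0.03,"ax":0,"ay":0,"az":0},{"dx":0,"dy":0,"dz":-0.07,"ax":0,"ay":0,"az":0},{"dx":0,"dy":0,"dz":-0.12,"ax":0,"ay":0,"az":0},{"dx":0,"dy":0,"dz":-0.15,"ax":0,"ay":0,"az":0},{"dx":0,"dy":0,"dz":-0.15,"ax":0,"ay":0,"az":0}]' 255
python3 - <<'E'
from h import *
from plant import manip
go(.544,.0755,.17,20)
f=manip.grab_frame("scene"); cv2.imwrite("pics/a2.png",f["image"][60:310,120:440])
E
```

```text
time: 4.08
tool_pos: [0.5425, -0.2568, 0.0191]
tool_rot: [0.001, 0.796, 0.605, 0.0]
contact_force: [0.2, 0.3, 5.3]
gripper_width: 0.483
time: 4.7
tool_pos: [0.5432, -0.2571, 0.171]
tool_rot: [0.002, 0.796, 0.605, 0.001]
contact_force: [0.1, 0.1, -0.8]
gripper_width: 0.482
t 4.70 pos [ 0.5432 -0.2571  0.171 ] yaw 74.4 F [ 0.09  0.07 -0.85] grip 0.482 j6 -1.86
d [ 3.206e-01 -8.850e-02  2.000e-04] a [ 0.005 -0.001  0.95 ]
```

View pics/a2.png

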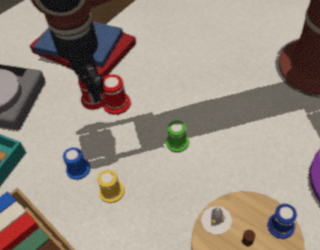

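```bash
python3 -m handwheel '[{"dx":0.05,"dy":-0.014,"dz":0,"ax":0,"ay":0,"az":0.16},{"dx":0.11,"dy":-0.03,"dz":0,"ax":0,"ay":0,"az":0.32},{"dx":0.17,"dy":-0.047,"dz":0,"ax":0,"ay":0,"az":0.5},{"dx":0.23,"dy":-0.063,"dz":0,"ax":0,"ay":0,"az":0.66},{"dx":0.28,"dy":-0.077,"dz":0,"ax":0,"ay":0,"az":0.82}]' 255
python3 -m handwheel '[{"dx":0,"dy":0,"dz":0,"ax":0,"ay":0,"az":0}]' 255
python3 - <<'E'
from h import *
go(.544,.0755,.13,20)
E
```

```text
time: 5.38
tool_pos: [0.5409, 0.0361, 0.1651]
tool_rot: [-0.001, 0.972, 0.235, -0.002]
contact_force: [0.8, -1.1, 0.5]
gripper_width: 0.481
time: 5.5
tool_pos: [0.5408, 0.0374, 0.1651]
tool_rot: [-0.001, 0.971, 0.24, -0.002]
contact_force: [0.4, -0.5, -0.1]
gripper_width: 0.479
t 5.50 pos [0.5408 0.0374 0.1651] yaw 27.7 F [ 0.43 -0.52 -0.08] grip 0.479 j6 -0.55
d [ 0.0207 -0.0322  0.0351] a [-0.003   0.0045  0.1351]
```

```bash
python3 -m handwheel '[{"dx":0.0207,"dy":-0.0322,"dz":0.02,"ax":0,"ay":0,"az":0.135},{"dx":0.0207,"dy":-0.0322,"dz":0.035,"ax":0,"ay":0,"az":0.135},{"dx":0.0207,"dy":-0.0322,"dz":0.035,"ax":0,"ay":0,"az":0.135}]' 255
cat > look.py <<'E'
import sys
from h import *
from plant import manip
go(.544,.0755,.049,20)
p=manip.state()["tool_pos"]
cs=[]
for n in("scene","top"):
    f=manip.grab_frame(n); np.savez(f"/tmp/{n}_{sys.argv[1]}.npz",**f)
    u,v=map(int,proj(f,(.544,.0755,.09))); cs.append(cv2.resize(f["image"][v-45:v+45,u-60:u+60],(400,300)))
    hsv=cv2.cvtColor(f["image"],cv2.COLOR_BGR2HSV); P=cloud(f)
    d=np.hypot(np.arange(640)[None]-u,np.arange(400)[:,None]-v)
    m=((hsv[...,0]<6)|(hsv[...,0]>174))&(hsv[...,1]>150)&(d<50)
    q=P[m]; 
    if len(q): print(n,m.sum(),"red pts z",np.percentile(q[:,2],[2,50,98]).round(4),"xy",np.percentile(q[:,:2],[2,50,98],axis=0).round(4).tolist())
    print("crop origin",u-60,v-45)
cv2.imwrite(f"pics/{sys.argv[1]}.png",np.hstack(cs))
E
python3 look.py b1
```

```text
time: 5.88
tool_pos: [0.5444, 0.0712, 0.13]
tool_rot: [-0.0, 0.985, 0.172, -0.003]
contact_force: [-0.1, -0.5, -0.3]
gripper_width: 0.483
t 5.88 pos [0.5444 0.0712 0.13  ] yaw 19.8 F [-0.08 -0.48 -0.3 ] grip 0.483 j6 -0.35
d [ 0.0016 -0.0041  0.081 ] a [-0.0015  0.006  -0.0042]
scene 267 red pts z [0.1165 0.1399 0.2204] xy [[0.53, 0.072], [0.5519, 0.0908], [0.5906, 0.0984]]
crop origin 277 221
crop origin 200 113
```

View pics/b1.png

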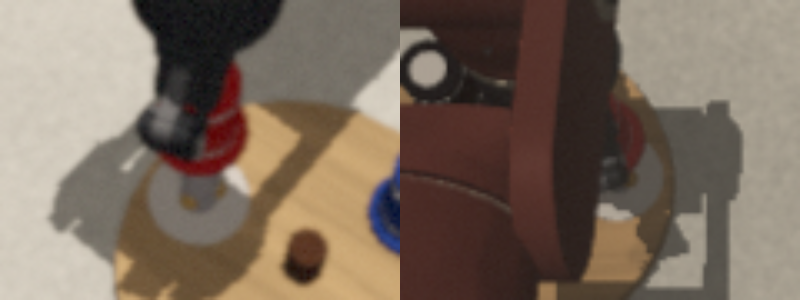

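```bash
python3 -m handwheel '[{"dx":0.001,"dy":-0.004,"dz":0,"ax":0,"ay":0,"az":0},{"dx":0.001,"dy":-0.004,"dz":0,"ax":0,"ay":0,"az":0}]' 255
cat > ov.py <<'E'
import sys
from h import *
from plant import manip
go(.544,.0755,.049,20)
x,y,z=manip.state()["tool_pos"]; b=z-.019
out=[]
for n in("scene","top"):
    f=manip.grab_frame(n); u,v=map(int,proj(f,(.544,.0755,.09))); im=cv2.resize(f["image"][v-45:v+45,u-60:u+60],(800,600),interpolation=cv2.INTER_CUBIC); raw=im.copy()
    S=800/120
    def circ(c,r,h,col):
        pts=np.array([proj(f,(c[0]+r*np.cos(t),c[1]+r*np.sin(t),h)) for t in np.linspace(0,6.3,60)])
        pts=((pts-[u-60,v-45]+.5)*S-.5).astype(int); cv2.polylines(im,[pts],False,col,1)
    circ((x,y),.028,b,(0,255,255)); circ((x,y),.028,b+.008,(255,255,0)); circ((.544,.0755),.03,.03,(0,255,0)); circ((.544,.0755),.0115,.05,(255,0,255))
    out.append(cv2.resize(np.hstack([raw,im]),(800,300)))
cv2.imwrite(f"pics/{sys.argv[1]}.png",np.vstack(out))
E
python3 ov.py c1
```

```text
time: 6.22
tool_pos: [0.5465, 0.076, 0.1342]
tool_rot: [0.0, 0.985, 0.171, 0.001]
contact_force: [0.2, 0.0, -1.4]
gripper_width: 0.478
t 6.22 pos [0.5465 0.076  0.1342] yaw 19.7 F [ 0.21  0.04 -1.41] grip 0.478 j6 -0.34
d [-0.0027 -0.0004  0.0852] a [ 0.0005 -0.0012 -0.0052]
```

View pics/c1.png

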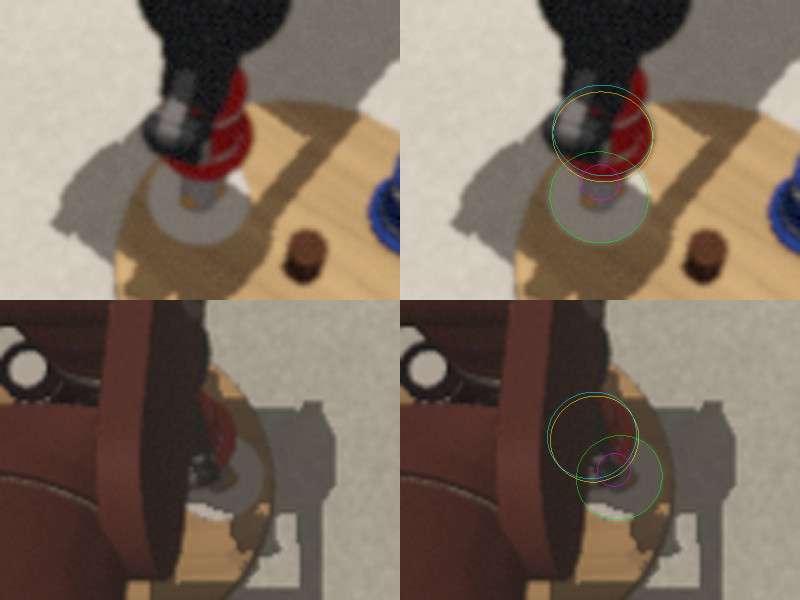

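```bash
python3 -m handwheel '[{"dx":-0.0025,"dy":0,"dz":0.015,"ax":0,"ay":0,"az":0},{"dx":-0.0025,"dy":0,"dz":0.035,"ax":0,"ay":0,"az":0},{"dx":-0.0025,"dy":0,"dz":0.035,"ax":0,"ay":0,"az":0},{"dx":-0.0025,"dy":0,"dz":0.035,"ax":0,"ay":0,"az":0}]' 255
python3 ov.py c2
```

```text
time: 6.82
tool_pos: [0.5435, 0.0754, 0.0979]
tool_rot: [-0.0, 0.985, 0.171, -0.0]
contact_force: [0.3, -1.0, -0.2]
gripper_width: 0.475
t 6.83 pos [0.5435 0.0754 0.0979] yaw 19.7 F [ 0.34 -0.97 -0.25] grip 0.475 j6 -0.34
d [0.0006 0.0001 0.0489] a [-0.0003  0.0009 -0.0051]
```

View pics/c2.png

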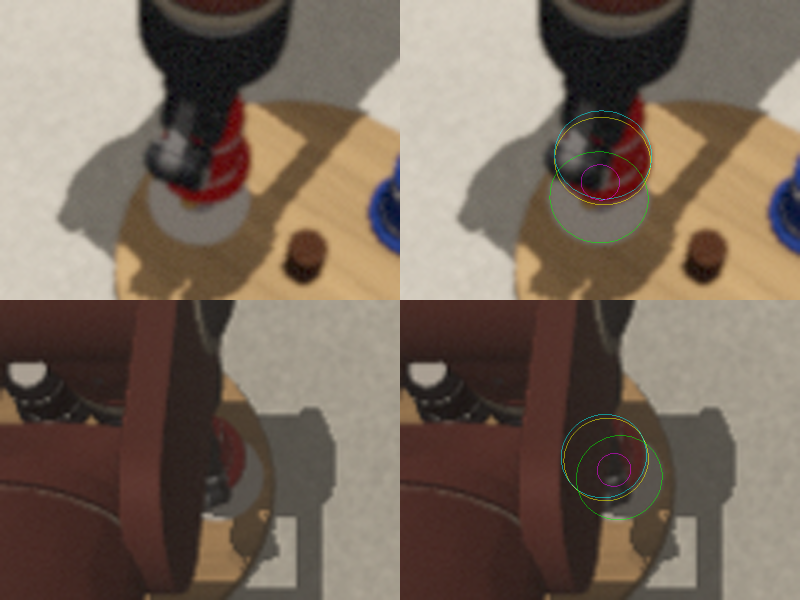

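The overlay agrees with the picture: the flange edge is at (250,160) in scene and (245,455) in top, and the bobbin is centred. I'm lowering it towards the balls, which it should meet at TCP ≈ 0.068.

```bash
python3 -m handwheel '[{"dx":0,"dy":0,"dz":0.006,"ax":0,"ay":0,"az":0},{"dx":0,"dy":0,"dz":0.012,"ax":0,"ay":0,"az":0},{"dx":0,"dy":0,"dz":0.012,"ax":0,"ay":0,"az":0}]' 255
python3 -m handwheel '[{"dx":0,"dy":0,"dz":0.006,"ax":0,"ay":0,"az":0},{"dx":0,"dy":0,"dz":0.012,"ax":0,"ay":0,"az":0},{"dx":0,"dy":0,"dz":0.012,"ax":0,"ay":0,"az":0}]' 255

```

```text
time: 7.3
tool_pos: [0.5431, 0.0754, 0.0855]
tool_rot: [-0.0, 0.985, 0.171, -0.001]
contact_force: [-0.3, -0.1, 0.0]
gripper_width: 0.481
time: 7.68
tool_pos: [0.5431, 0.0754, 0.0735]
tool_rot: [-0.0, 0.985, 0.171, -0.001]
contact_force: [0.1, 0.5, -0.3]
gripper_width: 0.48
```

```bash
python3 -m handwheel '[{"dx":0,"dy":0,"dz":0.003,"ax":0,"ay":0,"az":0},{"dx":0,"dy":0,"dz":0.005,"ax":0,"ay":0,"az":0},{"dx":0,"dy":0,"dz":0.005,"ax":0,"ay":0,"az":0}]' 255
python3 -m handwheel '[{"dx":0,"dy":0,"dz":0.002,"ax":0,"ay":0,"az":0},{"dx":0,"dy":0,"dz":0.002,"ax":0,"ay":0,"az":0}]' 255

```

```text
time: 8.05
tool_pos: [0.5436, 0.0754, 0.0692]
tool_rot: [-0.0, 0.985, 0.171, -0.0]
contact_force: [0.1, -1.1, -1.0]
gripper_width: 0.478
time: 8.3
tool_pos: [0.544, 0.0752, 0.0676]
tool_rot: [0.0, 0.985, 0.171, 0.0]
contact_force: [0.5, 0.6, 0.5]
gripper_width: 0.484
```

```bash
python3 -m handwheel '[{"dx":0,"dy":0,"dz":0.002,"ax":0,"ay":0,"az":0},{"dx":0,"dy":0,"dz":0.002,"ax":0,"ay":0,"az":0}]' 255
python3 -m handwheel '[{"dx":0,"dy":0,"dz":0.002,"ax":0,"ay":0,"az":0},{"dx":0,"dy":0,"dz":0.002,"ax":0,"ay":0,"az":0}]' 255

```

```text
time: 8.55
tool_pos: [0.5445, 0.0749, 0.0666]
tool_rot: [0.001, 0.985, 0.171, 0.001]
contact_force: [-1.1, -2.1, 4.4]
gripper_width: 0.48
time: 8.8
tool_pos: [0.5452, 0.075, 0.0655]
tool_rot: [0.001, 0.985, 0.171, 0.001]
contact_force: [-1.1, -2.2, 7.9]
gripper_width: 0.479
```

```bash
python3 -m handwheel '[{"dx":0,"dy":0,"dz":0.002,"ax":0,"ay":0,"az":0},{"dx":0,"dy":0,"dz":0.002,"ax":0,"ay":0,"az":0}]' 255
python3 -m handwheel '[{"dx":0,"dy":0,"dz":0.002,"ax":0,"ay":0,"az":0},{"dx":0,"dy":0,"dz":0.002,"ax":0,"ay":0,"az":0}]' 255

```

```text
time: 9.05
tool_pos: [0.5446, 0.0749, 0.0628]
tool_rot: [0.001, 0.985, 0.171, 0.001]
contact_force: [-0.6, -2.9, 1.3]
gripper_width: 0.483
time: 9.3
tool_pos: [0.5439, 0.0749, 0.0591]
tool_rot: [0.001, 0.985, 0.171, 0.0]
contact_force: [1.5, -3.4, 0.8]
gripper_width: 0.482
```

```bash
python3 -m handwheel '[{"dx":0,"dy":0,"dz":0.003,"ax":0,"ay":0,"az":0},{"dx":0,"dy":0,"dz":0.004,"ax":0,"ay":0,"az":0},{"dx":0,"dy":0,"dz":0.004,"ax":0,"ay":0,"az":0}]' 255
python3 look.py d1; python3 ov.py d2
```

```text
time: 9.68
tool_pos: [0.543, 0.0753, 0.0534]
tool_rot: [-0.0, 0.985, 0.171, -0.0]
contact_force: [4.0, -2.5, -8.8]
gripper_width: 0.479
t 9.68 pos [0.543  0.0753 0.0534] yaw 19.7 F [ 4.04 -2.53 -8.78] grip 0.479 j6 -0.34
d [0.001  0.0002 0.0044] a [-0.0003  0.0007 -0.0051]
scene 313 red pts z [0.0407 0.0965 0.3459] xy [[0.5307, 0.0679], [0.5603, 0.0957], [0.5876, 0.1286]]
crop origin 277 221
crop origin 200 113
t 9.78 pos [0.5429 0.0753 0.0533] yaw 19.7 F [ 4.87 -3.5  -9.22] grip 0.480 j6 -0.34
d [0.0011 0.0002 0.0043] a [-0.0003  0.0009 -0.0051]
```

View pics/d2.png

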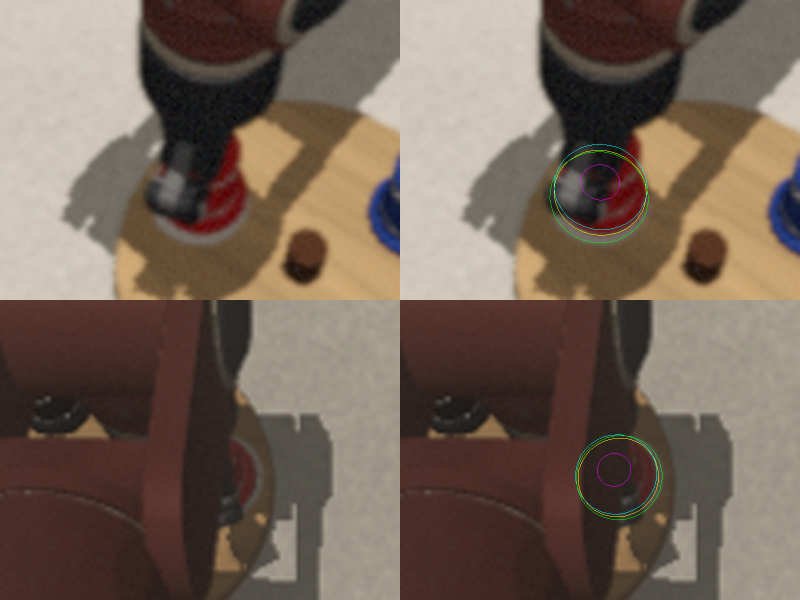

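```bash
python3 -m handwheel '[{"dx":0,"dy":0,"dz":0.002,"ax":0,"ay":0,"az":0},{"dx":0,"dy":0,"dz":0.002,"ax":0,"ay":0,"az":0}]' 255
python3 -m handwheel '[{"dx":0,"dy":0,"dz":0.002,"ax":0,"ay":0,"az":0},{"dx":0,"dy":0,"dz":0.002,"ax":0,"ay":0,"az":0}]' 255

```

```text
time: 10.12
tool_pos: [0.5428, 0.0753, 0.0515]
tool_rot: [-0.0, 0.985, 0.171, -0.001]
contact_force: [4.9, -3.1, -8.1]
gripper_width: 0.483
time: 10.38
tool_pos: [0.5433, 0.0757, 0.0507]
tool_rot: [-0.0, 0.985, 0.171, -0.0]
contact_force: [3.0, -0.7, -5.1]
gripper_width: 0.475
```

```bash
python3 -m handwheel '[{"dx":0,"dy":0,"dz":0.002,"ax":0,"ay":0,"az":0},{"dx":0,"dy":0,"dz":0.002,"ax":0,"ay":0,"az":0}]' 255
python3 -m handwheel '[{"dx":0,"dy":0,"dz":0.002,"ax":0,"ay":0,"az":0},{"dx":0,"dy":0,"dz":0.002,"ax":0,"ay":0,"az":0}]' 255

```

```text
time: 10.62
tool_pos: [0.5436, 0.0756, 0.0495]
tool_rot: [-0.0, 0.985, 0.171, -0.0]
contact_force: [0.6, -0.7, -0.9]
gripper_width: 0.479
time: 10.88
tool_pos: [0.5438, 0.0756, 0.0491]
tool_rot: [-0.0, 0.985, 0.171, -0.0]
contact_force: [-4.4, -1.5, 9.7]
gripper_width: 0.481
```

TCP is at 0.049, which is the predicted home height, and the board now pushes back with about 10 N. I'm letting go.

```bash
python3 -m handwheel '[{"dx":0,"dy":0,"dz":-0.001,"ax":0,"ay":0,"az":0},{"dx":0,"dy":0,"dz":-0.001,"ax":0,"ay":0,"az":0},{"dx":0,"dy":0,"dz":-0.001,"ax":0,"ay":0,"az":0},{"dx":0,"dy":0,"dz":-0.001,"ax":0,"ay":0,"az":0}]' 0
python3 -m handwheel '[{"dx":0,"dy":0,"dz":0,"ax":0,"ay":0,"az":0},{"dx":0,"dy":0,"dz":0,"ax":0,"ay":0,"az":0}]' 0
python3 -m handwheel '[{"dx":0,"dy":0,"dz":-0.03,"ax":0,"ay":0,"az":0},{"dx":0,"dy":0,"dz":-0.07,"ax":0,"ay":0,"az":0},{"dx":0,"dy":0,"dz":-0.12,"ax":0,"ay":0,"az":0},{"dx":0,"dy":0,"dz":-0.17,"ax":0,"ay":0,"az":0},{"dx":0,"dy":0,"dz":-0.17,"ax":0,"ay":0,"az":0}]' 0
python3 -m handwheel '[{"dx":0.06,"dy":0.02,"dz":-0.04,"ax":0,"ay":0,"az":0},{"dx":-0.06,"dy":0.06,"dz":-0.05,"ax":0,"ay":0,"az":0},{"dx":-0.12,"dy":0.12,"dz":-0.05,"ax":0,"ay":0,"az":0},{"dx":-0.15,"dy":0.15,"dz":-0.05,"ax":0,"ay":0,"az":0},{"dx":-0.15,"dy":0.15,"dz":-0.05,"ax":0,"ay":0,"az":0}]' 0
python3 look.py e1
python3 - <<'E'
from h import *
f0=dict(np.load("/tmp/scene0.npz"));f=dict(np.load("/tmp/scene_e1.npz"));cv2.imwrite("pics/e2.png",f["image"])
P=cloud(f)
for n in("scene","top"):
    f=dict(np.load(f"/tmp/{n}_e1.npz"));P=cloud(f)
    for k,(x,y,z) in {"red":(.544,.0755,.092),"green":(.438,-.1245,.062),"yellow":(.628,-.149,.062)}.items():
        q=P[(abs(P[...,2]-z)<.006)&(np.hypot(P[...,0]-x,P[...,1]-y)<.035)]
        if len(q): print(n,k,len(q),q.mean(0).round(4),np.ptp(q[:,:2],axis=0).round(3))
E
```

```text
time: 11.38
tool_pos: [0.5435, 0.0754, 0.0482]
tool_rot: [-0.0, 0.985, 0.171, -0.0]
contact_force: [-0.4, 0.3, -0.1]
gripper_width: 1.001
time: 11.62
tool_pos: [0.5437, 0.0754, 0.0484]
tool_rot: [-0.0, 0.985, 0.171, -0.0]
contact_force: [-0.3, -0.5, 0.4]
gripper_width: 1.002
time: 12.25
tool_pos: [0.5467, 0.0754, 0.2246]
tool_rot: [0.001, 0.985, 0.171, 0.005]
contact_force: [-0.0, 0.4, -1.0]
gripper_width: 1.0
time: 12.88
tool_pos: [0.4515, -0.1176, 0.2671]
tool_rot: [-0.0, 0.985, 0.171, -0.001]
contact_force: [0.8, -1.3, -0.3]
gripper_width: 0.996
t 12.88 pos [ 0.4515 -0.1176  0.2671] yaw 19.7 F [ 0.75 -1.3  -0.26] grip 0.996 j6 -0.76
d [ 0.1525 -0.1504  0.2181] a [-0.0009  0.0013 -0.0049]
scene 454 red pts z [0.0363 0.0662 0.0946] xy [[0.5269, 0.0585], [0.5574, 0.0849], [0.5692, 0.1012]]
crop origin 277 221
top 255 red pts z [0.0353 0.0908 0.095 ] xy [[0.5177, 0.0517], [0.5346, 0.073], [0.5608, 0.1002]]
crop origin 200 113
scene red 361 [0.5454 0.0779 0.0923] [0.042 0.041]
scene green 229 [ 0.4387 -0.1231  0.0623] [0.043 0.04 ]
scene yellow 302 [ 0.6292 -0.1473  0.0621] [0.041 0.041]
top red 293 [0.5428 0.0755 0.092 ] [0.041 0.041]
top green 272 [ 0.4369 -0.1251  0.0621] [0.04  0.039]
```

View pics/e2.png

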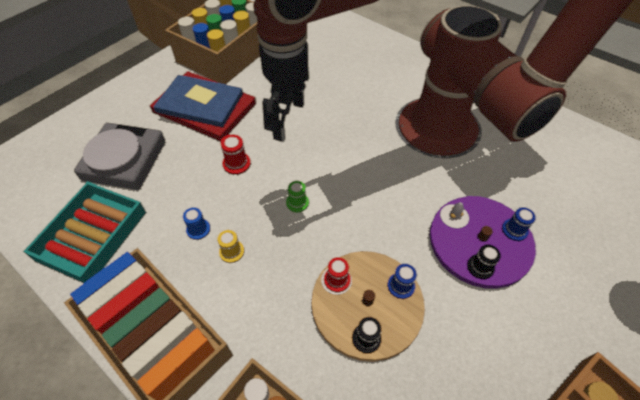

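The picture shows the red bobbin upright on the white disc at about (337,273). Its top is at 0.092 m (30 + 62 mm), green and yellow have not moved, and the arm is clear.

```bash
python3 -m handwheel '[{"dx":0,"dy":0,"dz":0,"ax":0,"ay":0,"az":0},{"dx":0,"dy":0,"dz":0,"ax":0,"ay":0,"az":0}]' 0; python3 -c "
from plant import manip
print(manip.job_done())"
```

```text
time: 13.22
tool_pos: [0.4534, -0.1155, 0.2677]
tool_rot: [-0.0, 0.985, 0.172, -0.0]
contact_force: [0.7, -0.1, -0.1]
gripper_width: 0.997
the job is handed in; nothing more can be done
None
```

The smaller red bobbin is snapped home on the wooden stand's bare post and let go. I handed the job in at about 13 s, well inside the 32 s limit; it reports no verdict.

- **Pushing home:** I pushed in 2–5 mm steps. The balls resisted with up to about 8 N in the readings at the end of each move, below the stated 10–20 N, so the peak probably fell between readings. The bobbin then pulled itself down, and I stopped at about 10 N of contact with the board.
- **Seating:** afterwards the bobbin's top measured 0.092 m above the table in both cameras, which matches exactly home (centre 61 mm). Its axis is within about 3 mm of the post's, and it looks upright in the scene picture.
- **Other bobbins:** the green one is within 1 mm of its first measurement in both cameras. The yellow one is also within 1 mm in the scene camera; the top camera gave no reading for it in the last check.
- **Robot:** the gripper is open, well clear of everything, with only force noise showing.
- **Disagreements:** the two cameras differ by about 2–3 mm, roughly the calibration's stated accuracy. The measured tool position wandered by up to about 4 mm during moves, so I checked the fit in the pictures before lowering the bobbin.

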